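Load the cup rack under the processor head and lock it

ROBOT

A 7-joint arm with a two-finger parallel gripper is mounted at the origin on the work surface. World frame = base frame: x ahead of the robot, y to its left, z up, the work surface at z = 0. Lengths are in m, angles in rad, forces in N, time in s.
With the tool pointing down it reaches from about 0.4 to 0.85 m from the base axis. Payload 4.5 kg.
Tool frame: the origin (TCP) lies midway between the tips of the shut fingers; the grasp point (between the pads) lies 19 mm behind it; z points along the fingers, y is the direction in which the jaws open and shut (so a half turn about z gives the same grasp; the last joint's range is limited). The gripper opens to 88 mm and grips with 3 to 60 N. Pads are 18 mm wide; open, the fingers measure 123 mm over their backs; the gripper's body (75 mm by 187 mm) begins 45 mm behind the grasp point.
Start: joints at [-1.131, 0.689, -0.195, 1.565, 0.157, 0.902, -0.215], TCP at [0.247, 0.574, 0.201] pointing down, gripper open.
Joint ranges: [-3.01, 3.01], [-0.46, 2.08], [-1.47, 1.51], [0.13, 2.56], [-1, 4.14], [0.04, 2.09], [-2.66, 2.66]. Speed limits (rad/s): [2.57, 2.57, 3.14, 3.14, 3.14, 3.14, 3.14].

INTERFACE

Orientations are given as a unit quaternion [x, y, z, w].
In Python, from plant import r gives the robot as it stands. The module is installed in compiled form; this text tells all that it offers.
- The arm moves only by the shell command python3 -m jog 'ROWS' [FORCE]. ROWS is JSON, a list of rows, each an object with "translation": the shift along the tool's x, y, z in units of 40 mm (1.0 is 40 mm), a list of three; "twist": the turn about the tool's z in units of 6 degrees (1.0 is 6 degrees); "claw": the opening in per cent of the stroke, from 0 (shut) to 100 (fully open). A call has 1 to 20 rows; each row shifts and turns the commanded pose from where the row before left it, along the tool's axes as they then stand; what a row does not reach is not made up. A row lasts 1/12 s, in which the tool goes at most 41.7 mm and 7.16 degrees, less where a joint would pass 70% of its speed; a pose out of reach is approached as far as the arm can. A call is refused whole if a number of a shift passes 1 or a number of a turn 1, either way. A call with a gripper value outside its range is refused whole. The fingers move at their own pace and stop on an object; FORCE is the grip in N (left out, the last holds). Time passes only in rows, so rows that do not move let the fingers close. It gives the time, the measured TCP pose, the force and the opening at its end, in the units of the state.
- r.get_state(): the state, without advancing time (a new reading comes with each control period).
- r.snapshot(name): name is "scene" or "top" or "wrist"; returns a dict with "img" (420x560x3 uint8, red, green, blue), "fx", "fy", "cx", "cy" (pixels), "dist_coeffs" ([k1, k2, p1, p2, k3] as OpenCV has them; the pictures are not rectified), "origin" and "rotation" of the camera in the world; the wrist camera has in their place "T_tool_cam" (4x4, takes a point from camera to tool coordinates, whose origin is the TCP and whose axes are the flange's). Camera axes: x right, y up, looking along -z (the intrinsics and any distortion apply to the point x, -y, -z); pixel columns grow to the right and rows downward; lengths in m; the calibration is good to about 2 mm. A picture is of the moment at which its call begins: read the wrist's pose just before it. There is no depth.
- r.finish_job(): hands the job in, once; it reports no verdict.
Trained networks look in the newest picture that a camera, given by its name, has taken for a name from the list of things; names that differ only in an ending like _2 or _b are one class to them, and where a whole thing is asked for, a point or a joint stands for the part that bears it (a point fixed in the world has none). Each returns a list of dicts, best first, with "confidence" (0 to 1); they miss things now and then, are a little off and sometimes report something else, mostly with a low value. They report only what shows in the picture. A call takes as long as a camera call. They do not tell look-alikes from the thing itself.
- r.spot_in(label, camera): "rect" ([left, top, right, bottom] in pixels, round what is visible of it).
- r.spot_point(label, camera): "location" ([row, column] in pixels: a listed point, or the origin of a listed thing).
The state is a dict: "clock": time; "q": joint angles; "qd": joint speeds; "joint_torque": joint torques, N m; "tool_pos": TCP position; "eef_rot": TCP orientation; "contact_force": force on the tool from outside, world axes, zero at the start; "moment": the same for the moment, N m; "opening": opening from 0.0 (shut) to 1.0 (fully open).
Only numpy, scipy, OpenCV 4.12 (cv2) and the standard library are available. Lean on these libraries where they do the work, as an engineer would, in place of code of your own. Each camera call takes 0.05 s, during which the arm holds its last target. There are 200 camera calls.

TASK

Load the specimen rack into the bench processor: first swing the small red lever on its head fully up, then carry the rack to the open end of the tray and set it down there with its end grip outward, let go, take hold of the end grip and slide the rack fully home against the stop under the head. Then swing the lever fully down again so that the rack is locked in, and let go. Keep the rack level all the way (the cups are full), and do not knock over or shift the other things on the bench.

Things in the scene. Friction and masses are not known exactly. Their poses are not given: they have to be found in the camera images.
- processor: bench specimen processor, fixed, cream and blue. Origin on the table under the dock's centre; y runs along the tray out of the machine to its open end, x away from the robot, z up. Blue head cover: x -45..45, y -150..30, z 150..200 mm. Housing 300 high: y below -150, x -100..220. Steel tray: top at z 12, x -60..60, y -140..300.
- head_lever (a joint): angle in rad of the small pivot lever on the robot's side of the head: 0 = fully down (arm 0.35 rad below level), 1.2 = fully up (0.85 above level), a stop at each end; stays where it is left; turning takes about 0.3 N m, some 3 N at the knob. Pivot axis parallel to the processor's x, arm points along its +y
- lever_hinge (a point): point on the lever's pivot axis, in the plane of lever_knob (processor frame x -85, y -30, z 185 mm); knob radius about it 90 mm
- lever_knob (a point): centre of the red round bar at the lever's end: 18 mm diameter, 62 mm long, parallel to the pivot axis; 40 mm clear of the head cover's side; turns with the lever, height 154 mm when down, 253 mm when up
- dock (a point): point on the tray top (12 mm above the table, processor x 0, y 0) where the rack's origin lies when fully home. End stop at y -77; two guides 20 mm high leave a 75 mm wide channel for y -80..70 and flare to 100 mm wide at y 105
- bar_edge (a point): lower edge of the metal lock bar under the head (processor y 28..44), geared to the lever: 78 mm above the table with the lever down, 113 mm when up. The rack's fin (top 100 mm above the table on the tray) passes only with the lever up; with the rack home the bar drops behind the fin and locks it
- tray_end (a point): point on the tray top near its open end, 190 mm along the processor's +y from dock: where the rack's origin goes when it is first set down
- rack: white cup rack, loose, about 0.32 kg (0.22 to 0.45): body 70 (x) x 150 (y) x 46 mm high, origin under its centre, eight white cups standing to 60 mm, blue carrying fin in the middle of the top, blue upright end grip on its +y end (200 mm overall, y -75..124). Its +y must end up along the processor's +y
- rack_fin (a point): centre of a good pinch on the blue fin, 70 mm above the rack's underside; fin 12 thick (rack x), 40 long (rack y), from 46 to 88 mm above the underside; no cups within 25 mm of the rack's middle along y
- rack_grip (a point): centre of a good pinch on the blue end grip, 45 mm above the rack's underside and 109 mm from its origin along its +y; the grip is an upright plate 14 thick (rack x), 30 long (rack y), top 60 mm above the underside
- amber_bottle: amber glass bottle, 60 dia x 150 high, stands near the rack; bystander, loose, origin at the underside's centre
- wash_bottle: white plastic bottle with red cap, 64 dia x 170 high, stands on the robot's side of the tray; bystander, loose, origin at the underside's centre
- blue_jar: clear jar with blue lid, 60 dia x 70 high; bystander, loose, origin at the underside's centre
- green_jar: white jar with green lid, 60 dia x 70 high (the two jars stand one beside the rack, one beyond the tray, either way round); bystander, loose, origin at the underside's centre
- slide_box: flat blue slide box 100 x 70 x 35 high, lies off the end of the rack that has no grip; bystander, loose, origin at the underside's centre
- steel_bowl: steel bowl 120 dia x 45 high, far side of the table; bystander, loose, origin at the underside's centre
- pipette: grey hand pipette about 220 long, 25 high, lies between robot and tray; bystander, loose, origin at the underside's centre
Things that resemble listed ones, but are neither listed nor needed, are in the scene too. Leave any green look-alike of the rack alone.

How it is judged:
By the outcome, as a careful person would: the job done as asked, in the order asked, and still so for the second after the job is handed in, with the robot touching nothing.
It also fails if it takes over 72 s, if anything falls off the work surface, if the arm or the gripper's body presses on something with over 40 N, if the wrist force passes 120 N, or if a joint passes its speed limit or range.

## Working session

There is one attempt and no reset: what is moved stays moved. The work goes in short steps, Python scripts to look and compute and a shell command to move; the robot and the scene stay as the last step left them, time stands still between calls to the robot, and variables do not carry over. Pictures are saved under pics/ and viewed, about 8 in all and at most 12, crops included, and the job is handed in when it is done.

```bash
mkdir -p pics; cat > h.py <<'E'
import numpy as np, cv2
from plant import r
from scipy.spatial.transform import Rotation as R
def cam(s):
    K=np.array([[s['fx'],0,s['cx']],[0,s['fy'],s['cy']],[0,0,1.]]); D=np.array(s['dist_coeffs'],float)
    if 'T_tool_cam' in s:
        st=r.get_state(); T=np.eye(4);T[:3,:3]=R.from_quat(st['eef_rot']).as_matrix();T[:3,3]=st['tool_pos']
        T=T@np.array(s['T_tool_cam']); o,M=T[:3,3],T[:3,:3]
    else: o,M=np.array(s['origin']),np.array(s['rotation'])
    return K,D,o,M
def snap(name,f=None):
    s=r.snapshot(name)
    if f: cv2.imwrite('pics/'+f,s['img'][:,:,::-1])
    return cam(s)
def back(c,rc,z):
    K,D,o,M=c; u=cv2.undistortPoints(np.array([[[rc[1],rc[0]]]],float),K,D)[0,0]
    d=M@np.array([u[0],-u[1],-1]); return o+d*(z-o[2])/d[2]
def proj(c,p):
    K,D,o,M=c; q=M.T@(np.array(p)-o); q=q*[1,-1,-1]
    return cv2.projectPoints(q[None],np.zeros(3),np.zeros(3),K,D)[0][0,0][::-1]
E
python3 - <<'E'
from h import *
np.set_printoptions(precision=3,suppress=True)
Z=dict(processor=0,lever_hinge=.185,lever_knob=.154,dock=.012,tray_end=.012,bar_edge=.078,rack=0,rack_fin=.07,rack_grip=.045,amber_bottle=0,wash_bottle=0,blue_jar=0,green_jar=0,slide_box=0,steel_bowl=0,pipette=0)
for n in ['scene','top']:
    c=snap(n,n+'0.png'); print(n,c[2])
    for k,z in Z.items():
        print(k,[(np.round(d['location']),round(d['confidence'],2),back(c,d['location'],z)[:2]) for d in r.spot_point(k,n)[:3]])
print(r.get_state())
E
```

```text
scene [ 1.19  -0.155  1.141]Traceback (most recent call last):
  File "<stdin>", line 7, in <module>
  File "h.py", line 17, in back
    d=M@np.array([u[0],-u[1],-1]); return o+d*(z-o[2])/d[2]
      ~^~~~~~~~~~~~~~~~~~~~~~~~~~
ValueError: matmul: Input operand 1 has a mismatch in its core dimension 0, with gufunc signature (n?,k),(k,m?)->(n?,m?) (size 3 is different from 4)
```

```bash
sed -i "s/np.array(s\['rotation'\])/R.from_quat(s['rotation']).as_matrix()/" h.py
python3 - <<'E'
from h import *
np.set_printoptions(precision=3,suppress=True)
Z=dict(processor=0,lever_hinge=.185,lever_knob=.154,dock=.012,tray_end=.012,rack=0,rack_fin=.07,rack_grip=.045,amber_bottle=0,wash_bottle=0,blue_jar=0,green_jar=0,slide_box=0,pipette=0)
for n in ['scene','top']:
    c=snap(n,n+'0.png'); print(n,c[2])
    for k,z in Z.items():
        print(k,[(np.round(d['location']),round(d['confidence'],2),back(c,d['location'],z)[:2]) for d in r.spot_point(k,n)[:3]])
print(r.get_state())
E
```

```text
scene [ 1.19  -0.155  1.141]
processor [(array([281., 186.]), 0.69, array([ 0.523, -0.274])), (array([223., 218.]), 0.59, array([ 0.333, -0.132]))]
lever_hinge [(array([231., 158.]), 0.91, array([ 0.448, -0.306]))]
lever_knob [(array([229., 184.]), 0.77, array([ 0.439, -0.234])), (array([263., 359.]), 0.18, array([0.696, 0.211]))]
dock [(array([281., 185.]), 0.94, array([ 0.529, -0.275])), (array([218., 267.]), 0.69, array([0.372, 0.034])), (array([266., 193.]), 0.43, array([ 0.483, -0.242]))]
tray_end [(array([263., 242.]), 0.58, array([ 0.516, -0.09 ]))]
rack [(array([169., 344.]), 0.71, array([0.223, 0.377])), (array([232., 369.]), 0.56, array([0.518, 0.348]))]
rack_fin [(array([154., 347.]), 0.72, array([0.219, 0.379])), (array([216., 371.]), 0.55, array([0.503, 0.349]))]
rack_grip [(array([198., 380.]), 0.89, array([0.425, 0.423]))]
amber_bottle [(array([219., 325.]), 0.76, array([0.422, 0.226]))]
wash_bottle [(array([222., 221.]), 0.89, array([ 0.333, -0.12 ])), (array([294., 260.]), 0.28, array([ 0.633, -0.063]))]
blue_jar [(array([232., 367.]), 0.6, array([0.518, 0.34 ])), (a
[... 1481 characters left out ...]

green_jar [(array([168., 312.]), 0.95, array([ 0.639, -0.059]))]
slide_box [(array([165., 198.]), 0.85, array([0.639, 0.264])), (array([240., 385.]), 0.73, array([ 0.441, -0.27 ]))]
pipette [(array([259., 278.]), 0.8, array([0.382, 0.031]))]
{'clock': 1.6, 'q': array([-1.131,  0.689, -0.195,  1.565,  0.157,  0.903, -0.215]), 'qd': array([-0.001, -0.   ,  0.002,  0.   ,  0.001,  0.002,  0.   ]), 'joint_torque': array([  0.   , -52.748,  -1.267, -15.375,  -0.052,  -0.001,   0.   ]), 'tool_pos': array([0.247, 0.574, 0.201]), 'eef_rot': array([0.202, 0.979, 0.   , 0.   ]), 'contact_force': array([-0.282, -0.004, -0.484]), 'moment': array([-0.041, -0.023, -0.007]), 'opening': 0.9974139893740922}
```

View pics/scene0.png

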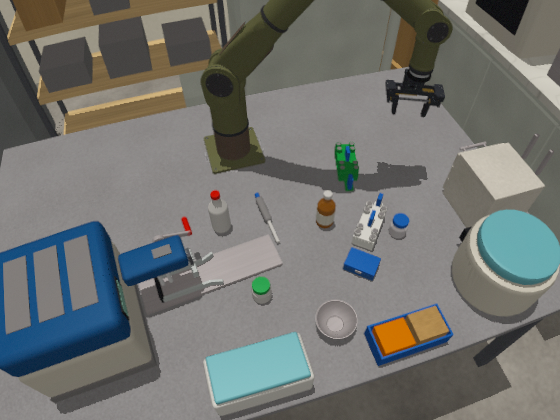

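View pics/top0.png

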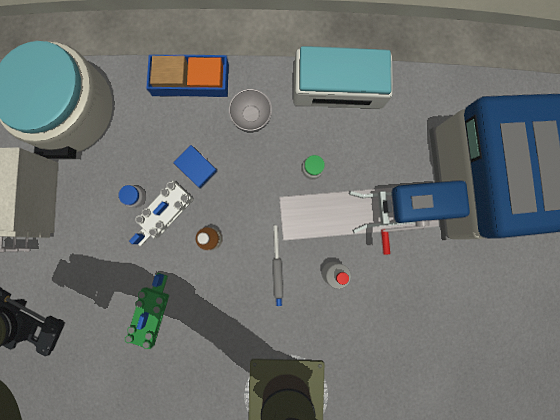

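The scene view shows the white rack at about (232,370), with its grip toward (198,380). The red lever knob is at (226,186), the tray runs from (190,275) to (275,250), the amber bottle is at (212,326) and the wash bottle at (213,219). The top view agrees: white rack at (208,163), green look-alike at (312,147), red knob at (242,386). I'll go over the rack first for a wrist look.

```bash
cat >> h.py <<'E'
np.set_printoptions(precision=3,suppress=True)
def plan(p,jaw):
    "total translation units in present tool axes, and twist units; jaw deg mod 180"
    st=r.get_state(); M=R.from_quat(st['eef_rot']).as_matrix(); a=np.degrees(np.arctan2(M[1,1],M[0,1]))
    d=(jaw-a+90)%180-90
    print('plan',M.T@(np.array(p)-st['tool_pos'])/.04,'twist',-d/6,'q7',st['q'][6],'jaw',a,'t',st['clock'])
def spots(cname,Z,f=None):
    c=snap(cname,f)
    for k,z in Z.items():
        print(k,[(np.round(d['location']),round(d['confidence'],2),back(c,d['location'],z)[:2]) for d in r.spot_point(k,cname)[:2]])
    return c
E
python3 -m jog '[{"translation":[-0.72,-0.29,-0.3],"twist":0,"claw":100},{"translation":[-0.72,-0.29,-0.3],"twist":0,"claw":100},{"translation":[-0.72,-0.29,-0.3],"twist":0,"claw":100},{"translation":[-0.72,-0.29,-0.3],"twist":0,"claw":100},{"translation":[-0.72,-0.29,-0.3],"twist":0,"claw":100},{"translation":[-0.72,-0.29,-0.3],"twist":0,"claw":100},{"translation":[-0.72,-0.29,-0.3],"twist":0,"claw":100},{"translation":[-0.72,-0.29,-0.3],"twist":0,"claw":100},{"translation":[-0.72,-0.29,-0.3],"twist":0,"claw":100},{"translation":[-0.72,-0.29,-0.3],"twist":0,"claw":100},{"translation":[0,0,0],"twist":0,"claw":100},{"translation":[0,0,0],"twist":0,"claw":100}]'
python3 - <<'E'
from h import *
spots('wrist',dict(rack=0,rack_fin=.07,rack_grip=.045,amber_bottle=0,blue_jar=0),'w1.png')
plan([.47,-.15,.28],95)
E
```

```text
clock: 2.6
tool_pos: [0.4675, 0.3523, 0.3221]
eef_rot: [0.204, 0.979, 0.0, 0.001]
contact_force: [-1.6, 0.2, -0.1]
opening: 0.998
rack [(array([193., 295.]), 0.85, array([0.512, 0.356]))]
rack_fin [(array([200., 291.]), 0.67, array([0.504, 0.351]))]
rack_grip [(array([128., 318.]), 0.92, array([0.425, 0.429])), (array([ 72., 241.]), 0.55, array([0.31 , 0.357]))]
amber_bottle [(array([181., 204.]), 0.82, array([0.431, 0.222]))]
blue_jar [(array([190., 350.]), 0.94, array([0.544, 0.447]))]
plan [ -5.087 -11.558   1.026] twist -4.683438509684026 q7 0.31933813671644523 jaw 66.89936894189584 t 2.9
```

View pics/w1.png

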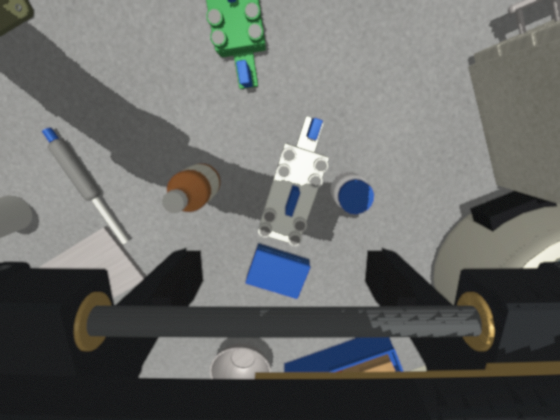

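```bash
python3 -m jog '[{"translation":[-0.41,-0.82,0],"twist":0,"claw":100},{"translation":[-0.41,-0.82,0],"twist":0,"claw":100},{"translation":[-0.41,-0.82,0],"twist":0,"claw":100},{"translation":[-0.41,-0.82,0],"twist":0,"claw":100},{"translation":[-0.41,-0.82,0],"twist":0,"claw":100},{"translation":[-0.41,-0.82,0],"twist":0,"claw":100},{"translation":[-0.41,-0.82,0],"twist":0,"claw":100},{"translation":[-0.41,-0.82,0],"twist":0,"claw":100},{"translation":[-0.41,-0.82,0],"twist":0,"claw":100},{"translation":[-0.41,-0.82,0],"twist":0,"claw":100},{"translation":[-0.41,-0.82,0],"twist":0,"claw":100},{"translation":[-0.41,-0.82,0],"twist":0,"claw":100},{"translation":[-0.41,-0.82,0],"twist":0,"claw":100},{"translation":[-0.41,-0.82,0],"twist":0,"claw":100},{"translation":[-0.41,-0.82,0],"twist":0,"claw":100},{"translation":[0,0,0],"twist":-0.94,"claw":100},{"translation":[0,0,0],"twist":-0.94,"claw":100},{"translation":[0,0,0],"twist":-0.94,"claw":100},{"translation":[0,0,0],"twist":-0.94,"claw":100},{"translation":[0,0,0],"twist":-0.94,"claw":100}]'
python3 -m jog '[{"translation":[0,0,0],"twist":0,"claw":100}]'
python3 - <<'E'
from h import *
c=spots('wrist',dict(lever_hinge=.185,lever_knob=.154,dock=.012,tray_end=.012,wash_bottle=0),'w2.png')
plan([.42,-.227,.25],95)
E
```

```text
clock: 4.57
tool_pos: [0.4975, -0.1943, 0.3212]
eef_rot: [-0.046, 0.999, 0.0, -0.0]
contact_force: [0.3, -0.4, -0.9]
opening: 0.997
clock: 4.65
tool_pos: [0.4975, -0.1944, 0.3212]
eef_rot: [-0.045, 0.999, 0.0, -0.0]
contact_force: [-0.0, 0.4, -0.4]
opening: 1.001
lever_hinge [(array([134., 177.]), 0.86, array([ 0.445, -0.309]))]
lever_knob [(array([134., 262.]), 0.75, array([ 0.438, -0.223]))]
dock [(array([183., 236.]), 0.96, array([ 0.526, -0.27 ]))]
tray_end [(array([179., 350.]), 0.96, array([ 0.504, -0.081]))]
wash_bottle [(array([ 78., 339.]), 0.89, array([ 0.349, -0.119]))]
plan [ 1.997 -0.634  1.785] twist -0.01654241057760686 q7 1.808189612331862 jaw 94.90074553653436 t 4.95
```

View pics/w2.png

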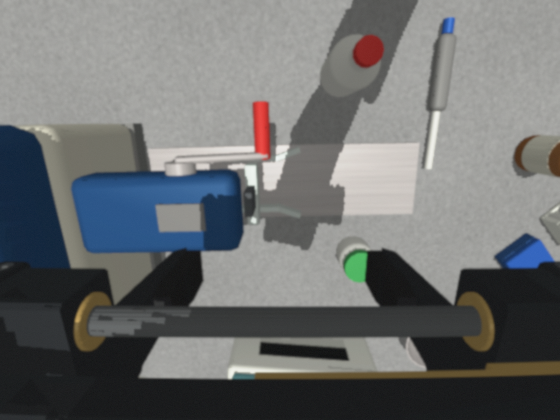

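```bash
python3 - <<'E'
from h import *
c=snap('wrist')
for a in [(142,418),(214,412),(148,152),(216,262)]: print('tray',back(c,a,.012))
for a in [(103,261),(156,263),(129,262)]: print('knob',back(c,a,.154))
th=np.radians(6); X=np.array([np.cos(th),np.sin(th)]);Y=np.array([-X[1],X[0]])
D=np.array([.529,-.273]); print('pred knob',D-.085*X+.0545*Y,'hinge',D-.085*X-.03*Y,'end',D+.19*Y,'corners',D-.06*X+.3*Y,D+.06*X+.3*Y)
E
```

```text
tray [0.434 0.019 0.012]
tray [0.555 0.034 0.012]
tray [ 0.481 -0.409  0.012]
tray [ 0.581 -0.223  0.012]
knob [ 0.405 -0.227  0.154]
knob [ 0.463 -0.22   0.154]
knob [ 0.433 -0.224  0.154]
pred knob [ 0.439 -0.228] hinge [ 0.448 -0.312] end [ 0.509 -0.084] corners [0.438 0.019] [0.557 0.032]
```

```bash
python3 -m jog '[{"translation":[0.63,-0.22,0],"twist":0,"claw":100},{"translation":[0.63,-0.22,0],"twist":0,"claw":100},{"translation":[0.64,-0.21,0],"twist":0,"claw":100},{"translation":[0,0,0],"twist":-0.23,"claw":100},{"translation":[0,0,0.77],"twist":0,"claw":100},{"translation":[0,0,0.77],"twist":0,"claw":100},{"translation":[0,0,0.77],"twist":0,"claw":100},{"translation":[0,0,0.77],"twist":0,"claw":100},{"translation":[0,0,0.77],"twist":0,"claw":100},{"translation":[0,0,0.77],"twist":0,"claw":100},{"translation":[0,0,0],"twist":0,"claw":0},{"translation":[0,0,0],"twist":0,"claw":0},{"translation":[0,0,0],"twist":0,"claw":0},{"translation":[0,0,0],"twist":0,"claw":0},{"translation":[0,0,0],"twist":0,"claw":0},{"translation":[0,0,0],"twist":0,"claw":0}]' 15
python3 -m jog '[{"translation":[0,0,0],"twist":0,"claw":0},{"translation":[0,0,0],"twist":0,"claw":0},{"translation":[0,0,0],"twist":0,"claw":0}]'
```

```text
clock: 6.33
tool_pos: [0.4248, -0.2281, 0.1379]
eef_rot: [-0.055, 0.998, -0.001, 0.001]
contact_force: [-0.4, 0.2, -0.0]
opening: 0.566
clock: 6.58
tool_pos: [0.424, -0.2277, 0.1369]
eef_rot: [-0.055, 0.998, -0.0, 0.0]
contact_force: [1.4, -0.5, 0.4]
opening: 0.345
```

```bash
python3 -m jog '[{"translation":[0,0,0],"twist":0,"claw":0},{"translation":[0,0,0],"twist":0,"claw":0},{"translation":[0,0,0],"twist":0,"claw":0},{"translation":[0,0,0],"twist":0,"claw":0}]'
```

```text
clock: 6.92
tool_pos: [0.4238, -0.2276, 0.1365]
eef_rot: [-0.055, 0.998, 0.0, -0.0]
contact_force: [-0.1, -1.4, 0.7]
opening: 0.038
```

```bash
python3 - <<'E'
from h import *
snap('wrist','w3.png'); s=snap('scene','s3.png')
a=cv2.imread('pics/w3.png'); b=cv2.imread('pics/s3.png')[150:300,90:290]
cv2.imwrite('pics/c3.png',np.hstack([cv2.resize(a,(400,300)),cv2.resize(b,(400,300),interpolation=2)]))
print(r.get_state()['opening'],r.get_state()['contact_force'])
E
```

```text
0.0035141482196853462 [ 0.051 -1.446 -0.323]
```

View pics/c3.png

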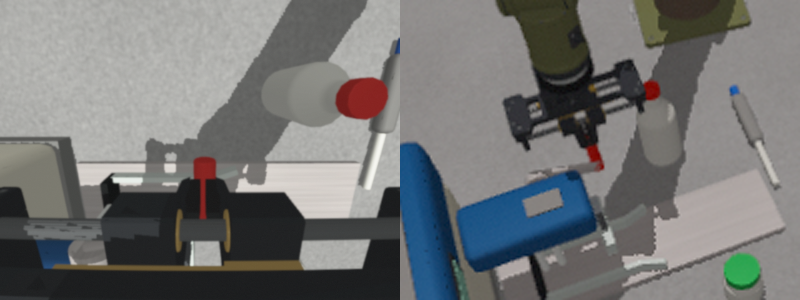

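```bash
python3 - <<'E'
from h import *
c=snap('wrist'); st=r.get_state(); print(st['tool_pos'])
X=np.array([.994,.11,0]);Y=np.array([-.11,.994,0]);D=np.array([.528,-.272,0])
for ang in [0,.2,.4,.8,1.2]:
    k=D-.085*X+(-.03+.09*np.cos(ang-.35))*Y+np.array([0,0,.185+.09*np.sin(ang-.35)])
    print(ang,k,[proj(c,k+s*.031*X) for s in(-1,1)])
print('tcp',proj(c,st['tool_pos']),'grasp',proj(c,st['tool_pos']+[0,0,.019]))
a=cv2.imread('pics/w3.png')[190:400,180:400]; cv2.imwrite('pics/c4.png',cv2.resize(a,None,fx=2.8,fy=2.8,interpolation=2))
E
```

```text
[ 0.424 -0.228  0.137]
0 [ 0.438 -0.227  0.154] [array([222.701, 279.36 ]), array([313.91 , 279.652])]
0.2 [ 0.437 -0.223  0.172] [array([233.244, 287.362]), array([331.862, 286.848])]
0.4 [ 0.437 -0.222  0.189] [array([246.711, 289.757]), array([354.203, 288.903])]
0.8 [ 0.438 -0.231  0.224] [array([284.771, 267.135]), array([413.857, 269.461])]
1.2 [ 0.44  -0.252  0.253] [array([338.726, 181.794]), array([489.996, 201.674])]
tcp [239.256 281.381] grasp [251.126 281.178]
```

View pics/c4.png

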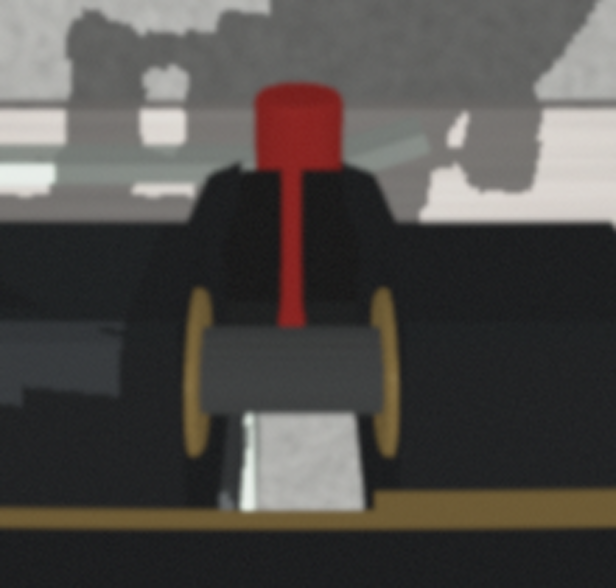

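```bash
python3 -m jog '[{"translation":[0,0,-0.15],"twist":0,"claw":0},{"translation":[0,0,-0.15],"twist":0,"claw":0},{"translation":[0,0,-0.15],"twist":0,"claw":0}]'
python3 - <<'E'
from h import *
c=snap('wrist','w5.png')
I=cv2.imread('pics/w5.png').astype(int); m=(I[:,:,2]>110)&(I[:,:,1]<60); ys,xs=np.nonzero(m[190:300,240:340]); print(ys.min()+190,ys.max()+190,[(y,np.nonzero(m[y,240:340])[0][[0,-1]]+240) for y in range(190,320,6) if m[y,240:340].any()])
print(r.get_state()['opening'],r.get_state()['contact_force'],r.get_state()['moment'])
E
```

```text
clock: 7.32
tool_pos: [0.424, -0.2276, 0.1553]
eef_rot: [-0.055, 0.998, -0.0, 0.0]
contact_force: [0.0, 0.8, -0.2]
opening: 0.003
211 249 [(214, array([273, 299])), (220, array([273, 299])), (226, array([273, 299])), (232, array([273, 299])), (238, array([273, 299])), (244, array([273, 299]))]
0.0006375113203304943 [-0.003  0.892  0.345] [ 0.064  0.05  -0.029]
```

```bash
python3 - <<'E'
from h import *
K,D,o,M=snap('wrist'); print(K[0,0],o)
f=K[0,0]
print('dist now',f*.018/26.5,'z',o[2]-f*.018/26.5,' before',f*.018/30.5,'z',o[2]-.0184-f*.018/30.5)
c=(K,D,o,M); c0=(K,D,o-[0,0,.0184],M)
# bar axis outer end, col 286; silhouettes
for z in [.10,.12,.13,.14,.154,.17,.185]:
    print(z,back(c,(213,286),z)[:2],back(c0,(223,286.5),z)[:2])
E
```

```text
299.70042248162287 [ 0.351 -0.235  0.339]
dist now 0.2035700982894042 z 0.13545474597227042  before 0.17687238048095774 z 0.14375246378071685
0.1 [ 0.423 -0.225] [ 0.426 -0.224]
0.12 [ 0.417 -0.226] [ 0.419 -0.225]
0.13 [ 0.414 -0.226] [ 0.416 -0.226]
0.14 [ 0.411 -0.226] [ 0.412 -0.226]
0.154 [ 0.407 -0.227] [ 0.408 -0.227]
0.17 [ 0.402 -0.228] [ 0.402 -0.227]
0.185 [ 0.398 -0.228] [ 0.397 -0.228]
```

```bash
python3 - <<'E'
from h import *
a=cv2.imread('pics/w3.png')[200:380,200:360]; b=cv2.imread('pics/w5.png')[200:380,200:360]
snap('scene','s5.png'); d=cv2.imread('pics/s5.png')[180:260,150:230]
cv2.imwrite('pics/c5.png',np.hstack([cv2.resize(x,(266,300),interpolation=2) for x in (a,b,d)]))
E
```

```text
(no output)
```

View pics/c5.png

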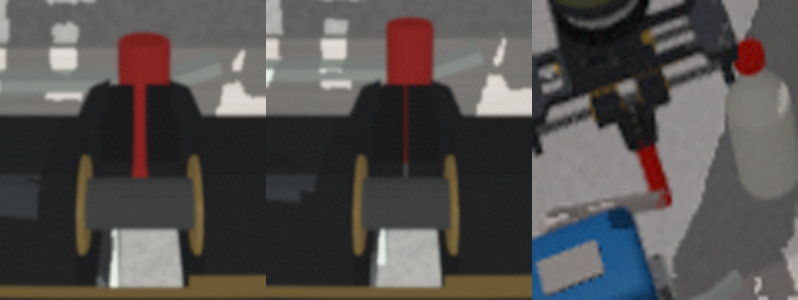

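```bash
python3 - <<'E'
from h import *
t=r.get_state()['tool_pos']; print(t)
cw=snap('wrist'); cs=snap('scene')
for dx in (-.01,0,.01):
  for dz in (0,.01,.02,.03): print(dx,dz,proj(cw,t+[dx,0,dz]),proj(cs,t+[dx,0,dz]))
X=np.array([.994,.11,0])
k=np.array([.436,-.226,.154]); print('bar scene',proj(cs,k-.031*X),proj(cs,k+.031*X))
d=cv2.imread('pics/s5.png'); m=(d[:,:,2]>150)&(d[:,:,1]<60)
ys,xs=np.nonzero(m[200:250,170:200]); print('red',[(y+200,xs[ys==y].min()+170,xs[ys==y].max()+170) for y in np.unique(ys)])
d=cv2.imread('pics/scene0.png'); m=(d[:,:,2]>150)&(d[:,:,1]<60)
ys,xs=np.nonzero(m[200:250,170:200]); print('red0',[(y+200,xs[ys==y].min()+170,xs[ys==y].max()+170) for y in np.unique(ys)])
E
```

```text
[ 0.424 -0.228  0.155]
-0.01 0 [225.52  282.874] [221.318 184.896]
-0.01 0.01 [230.885 282.838] [219.319 184.242]
-0.01 0.02 [236.838 282.8  ] [217.295 183.581]
-0.01 0.03 [243.481 282.756] [215.243 182.912]
0 0 [239.855 281.191] [223.926 185.414]
0 0.01 [245.869 281.071] [221.935 184.76 ]
0 0.02 [252.531 280.937] [219.918 184.099]
0 0.03 [259.951 280.789] [217.874 183.429]
0.01 0 [253.77  279.558] [226.559 185.939]
0.01 0.01 [260.391 279.358] [224.576 185.284]
0.01 0.02 [267.711 279.136] [222.567 184.622]
0.01 0.03 [275.848 278.889] [220.53  183.952]
bar scene [219.33 184.  ] [235.095 189.548]
red []
red0 [(np.int64(217), np.int64(183), np.int64(185)), (np.int64(218), np.int64(182), np.int64(186)), (np.int64(219), np.int64(182), np.int64(186)), (np.int64(220), np.int64(182), np.int64(186)), (np.int64(221), np.int64(182), np.int64(187)), (np.int64(222), np.int64(183), np.int64(187)), (np.int64(223), np.int64(183), np.int64(187)), (np.int64(224), np.int64(183), np.int64(188)), (np.int64(225), np.int64(184), np.int64(188)), (np.int64(226), np.int64(184), np.int64(188)), (np.int64(227), np.int64(184), np.int64(189)), (np.int64(228), np.int64(185), np.int64(189)), (np.int64(229), np.int64(185), np.int64(190)), (np.int64(230), np.int64(185), np.int64(190))]
```

```bash
python3 -m jog '[{"translation":[0,0,0.15],"twist":0,"claw":0},{"translation":[0,0,0.15],"twist":0,"claw":0},{"translation":[0,0,0.15],"twist":0,"claw":0},{"translation":[0,0,0],"twist":0,"claw":0}]'; for i in 1; do python3 -m jog '[{"translation":[0,0,0.08],"twist":0,"claw":0},{"translation":[0,0,0],"twist":0,"claw":0}]'; done; python3 -m jog '[{"translation":[0,0,0.08],"twist":0,"claw":0},{"translation":[0,0,0],"twist":0,"claw":0}]'
```

```text
clock: 7.9
tool_pos: [0.4229, -0.2271, 0.135]
eef_rot: [-0.055, 0.998, 0.001, -0.001]
contact_force: [-0.0, -0.0, -0.3]
opening: 0.003
clock: 8.07
tool_pos: [0.4237, -0.2275, 0.1328]
eef_rot: [-0.055, 0.998, 0.0, -0.0]
contact_force: [-0.1, -0.2, 0.7]
opening: -0.0
clock: 8.23
tool_pos: [0.424, -0.2279, 0.13]
eef_rot: [-0.055, 0.998, -0.0, 0.0]
contact_force: [0.7, -0.5, 0.1]
opening: 0.006
```

```bash
python3 -m jog '[{"translation":[0,0,0.1],"twist":0,"claw":0},{"translation":[0,0,0],"twist":0,"claw":0}]'; python3 -m jog '[{"translation":[0,0,0.1],"twist":0,"claw":0},{"translation":[0,0,0],"twist":0,"claw":0}]'
python3 - <<'E'
from h import *
c=snap('wrist','w6.png');snap('scene','s6.png');snap('top','t6.png')
print(r.get_state()['contact_force'])
a=cv2.imread('pics/w6.png')[190:340,200:360]; b=cv2.imread('pics/s6.png')[185:265,140:225];d=cv2.imread('pics/t6.png')[190:290,340:450]
cv2.imwrite('pics/c6.png',np.hstack([cv2.resize(x,(266,266),interpolation=2) for x in (a,b,d)]))
E
```

```text
clock: 8.4
tool_pos: [0.4243, -0.2282, 0.1262]
eef_rot: [-0.055, 0.998, -0.0, 0.0]
contact_force: [-0.3, -1.1, 1.6]
opening: 0.003
clock: 8.57
tool_pos: [0.4245, -0.2283, 0.125]
eef_rot: [-0.055, 0.998, -0.001, 0.001]
contact_force: [-5.4, 1.8, 33.6]
opening: 0.008
[-5.055  1.191 32.942]
```

View pics/c6.png

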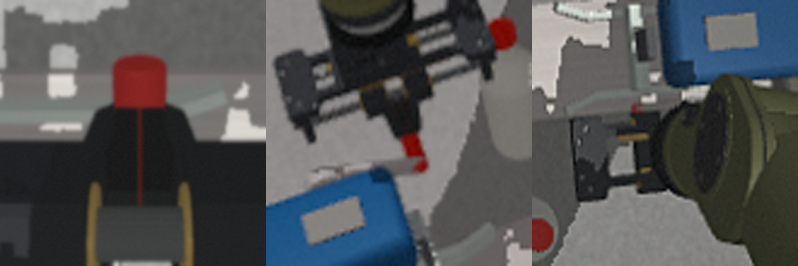

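The fingertips turn out to be about 37 mm behind the reported TCP. Contact with the bar top (z 163 mm) came at TCP z 0.126, and the wrist view shows the tips on row 249 where the reported TCP would project to row 239 or less. So the fingers had closed above the bar. I'll back off, open and go deeper.

```bash
python3 -m jog '[{"translation":[0,0,-0.25],"twist":0,"claw":60},{"translation":[0,0,0],"twist":0,"claw":60},{"translation":[0,0,0],"twist":0,"claw":60},{"translation":[0,0,0],"twist":0,"claw":60},{"translation":[0,0,0],"twist":0,"claw":60},{"translation":[0,0,0],"twist":0,"claw":60},{"translation":[0,0,0],"twist":0,"claw":60},{"translation":[0,0,0.2],"twist":0,"claw":60},{"translation":[0,0,0.2],"twist":0,"claw":60},{"translation":[0,0,0.2],"twist":0,"claw":60},{"translation":[0,0,0.2],"twist":0,"claw":60},{"translation":[0,0,0],"twist":0,"claw":60}]' 15
python3 -m jog '[{"translation":[0,0,0],"twist":0,"claw":0},{"translation":[0,0,0],"twist":0,"claw":0},{"translation":[0,0,0],"twist":0,"claw":0},{"translation":[0,0,0],"twist":0,"claw":0},{"translation":[0,0,0],"twist":0,"claw":0},{"translation":[0,0,0],"twist":0,"claw":0},{"translation":[0,0,0],"twist":0,"claw":0},{"translation":[0,0,0],"twist":0,"claw":0}]'
```

```text
clock: 9.72
tool_pos: [0.4228, -0.227, 0.0983]
eef_rot: [-0.055, 0.998, 0.001, -0.002]
contact_force: [-0.2, 0.2, 0.6]
opening: 0.596
clock: 10.38
tool_pos: [0.4241, -0.2282, 0.1005]
eef_rot: [-0.055, 0.998, -0.0, 0.0]
contact_force: [0.1, -1.6, 2.3]
opening: 0.197
```

```bash
python3 -m jog '[{"translation":[0,0.056,-0.22],"twist":0,"claw":0},{"translation":[0,0.056,-0.22],"twist":0,"claw":0},{"translation":[0,0.01,-0.224],"twist":0,"claw":0},{"translation":[0,0.01,-0.224],"twist":0,"claw":0},{"translation":[0,-0.034,-0.222],"twist":0,"claw":0},{"translation":[0,-0.034,-0.222],"twist":0,"claw":0},{"translation":[0,-0.078,-0.21],"twist":0,"claw":0},{"translation":[0,-0.078,-0.21],"twist":0,"claw":0}]' 20
python3 -m jog '[{"translation":[0,-0.118,-0.193],"twist":0,"claw":0},{"translation":[0,-0.118,-0.193],"twist":0,"claw":0},{"translation":[0,-0.153,-0.164],"twist":0,"claw":0},{"translation":[0,-0.153,-0.164],"twist":0,"claw":0},{"translation":[0,-0.06,-0.06],"twist":0,"claw":0},{"translation":[0,0,0],"twist":0,"claw":0},{"translation":[0,0,0],"twist":0,"claw":0}]'
```

```text
clock: 11.05
tool_pos: [0.4241, -0.2291, 0.1711]
eef_rot: [-0.056, 0.998, 0.001, -0.0]
contact_force: [2.5, 1.3, -5.6]
opening: 0.193
clock: 11.63
tool_pos: [0.426, -0.2473, 0.2026]
eef_rot: [-0.058, 0.998, 0.005, -0.001]
contact_force: [-1.9, 13.9, 12.2]
opening: 0.199
```

```bash
python3 -m jog '[{"translation":[0,-0.03,-0.1],"twist":0,"claw":0},{"translation":[0,-0.03,-0.1],"twist":0,"claw":0},{"translation":[0,0,0],"twist":0,"claw":0}]'
python3 - <<'E'
from h import *
c=snap('wrist','w7.png'); print(r.get_state())
E
```

```text
clock: 11.88
tool_pos: [0.4267, -0.2532, 0.2095]
eef_rot: [-0.057, 0.998, 0.003, -0.001]
contact_force: [0.4, 7.8, 0.1]
opening: 0.198
{'clock': 11.9333, 'q': array([ 0.613,  0.518, -0.258,  1.93 ,  0.186,  0.72 ,  1.931]), 'qd': array([-0.   , -0.001,  0.   ,  0.   ,  0.   , -0.001,  0.   ]), 'joint_torque': array([  3.399, -42.464,   1.851, -14.453,   1.572,  -0.327,   0.034]), 'tool_pos': array([ 0.427, -0.253,  0.21 ]), 'eef_rot': array([-0.057,  0.998,  0.003, -0.001]), 'contact_force': array([-0.002,  7.145, -1.029]), 'moment': array([ 1.547, -0.144, -0.014]), 'opening': 0.19370549337146323}
```

```bash
python3 -m jog '[{"translation":[0,-0.15,-0.08],"twist":0,"claw":0},{"translation":[0,0,0],"twist":0,"claw":0}]'
python3 - <<'E'
from h import *
c=snap('wrist','w8.png'); snap('scene','s8.png'); print(r.get_state()['contact_force'])
a=cv2.imread('pics/w8.png')[130:430,100:400]; b=cv2.imread('pics/s8.png')[170:270,120:220]
cv2.imwrite('pics/c8.png',np.hstack([cv2.resize(x,(390,390),interpolation=2) for x in (a,b)]))
E
```

```text
clock: 12.1
tool_pos: [0.4262, -0.2532, 0.2103]
eef_rot: [-0.059, 0.998, 0.008, -0.003]
contact_force: [3.1, 18.3, -13.6]
opening: 0.195
[  2.915  16.762 -14.466]
```

View pics/c8.png

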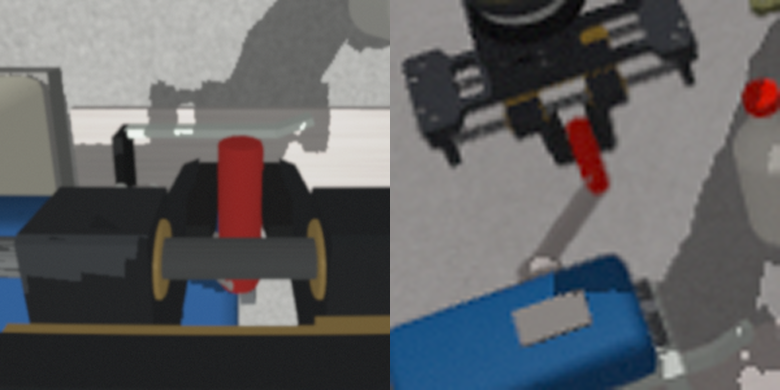

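```bash
python3 -m jog '[{"translation":[0,0.15,0.08],"twist":0,"claw":0},{"translation":[0,0,0],"twist":0,"claw":70},{"translation":[0,0,0],"twist":0,"claw":70},{"translation":[0,0,0],"twist":0,"claw":70},{"translation":[0,0,0],"twist":0,"claw":70},{"translation":[0,0,0],"twist":0,"claw":70},{"translation":[0,0,0],"twist":0,"claw":70},{"translation":[0,0,-0.4],"twist":0,"claw":70},{"translation":[0,0,-0.8],"twist":0,"claw":70},{"translation":[0,0,-0.8],"twist":0,"claw":70},{"translation":[0,0,0],"twist":0,"claw":70}]'
python3 - <<'E'
from h import *
plan([.506,.345,.29],45.5)
E
```

```text
clock: 13.12
tool_pos: [0.4306, -0.2593, 0.2946]
eef_rot: [-0.055, 0.998, -0.003, 0.005]
contact_force: [1.4, -0.3, -0.5]
opening: 0.694
plan [-3.529 14.809  0.059] twist 8.464675326638647 q7 1.9793697796104237 jaw 96.28805195983188 t 13.1167
```

```bash
python3 -m jog '[{"translation":[-0.22,0.92,0],"twist":0,"claw":70},{"translation":[-0.22,0.92,0],"twist":0,"claw":70},{"translation":[-0.22,0.92,0],"twist":0,"claw":70},{"translation":[-0.22,0.92,0],"twist":0,"claw":70},{"translation":[-0.22,0.92,0],"twist":0,"claw":70},{"translation":[-0.22,0.92,0],"twist":0,"claw":70},{"translation":[-0.22,0.92,0],"twist":0,"claw":70},{"translation":[-0.22,0.92,0],"twist":0,"claw":70},{"translation":[-0.22,0.92,0],"twist":0,"claw":70},{"translation":[-0.22,0.92,0],"twist":0,"claw":70},{"translation":[-0.22,0.92,0],"twist":0,"claw":70},{"translation":[-0.22,0.92,0],"twist":0,"claw":70},{"translation":[-0.22,0.92,0],"twist":0,"claw":70},{"translation":[-0.22,0.92,0],"twist":0,"claw":70},{"translation":[-0.22,0.92,0],"twist":0,"claw":70},{"translation":[-0.22,0.92,0],"twist":0,"claw":70}]' 
python3 -m jog '[{"translation":[0,0,0.2],"twist":0.94,"claw":70},{"translation":[0,0,0.2],"twist":0.94,"claw":70},{"translation":[0,0,0.2],"twist":0.94,"claw":70},{"translation":[0,0,0.2],"twist":0.94,"claw":70},{"translation":[0,0,0.2],"twist":0.94,"claw":70},{"translation":[0,0,0.2],"twist":0.94,"claw":70},{"translation":[0,0,0.2],"twist":0.94,"claw":70},{"translation":[0,0,0.2],"twist":0.94,"claw":70},{"translation":[0,0,0],"twist":0.94,"claw":70},{"translation":[0,0,0],"twist":0,"claw":70}]'
python3 - <<'E'
from h import *
c=spots('wrist',dict(rack=0,rack_fin=.07,rack_grip=.045,amber_bottle=0),'w9.png')
s=cv2.imread('pics/w9.png'); b=(s[:,:,0]>110)&(s[:,:,2]<70)&(s[:,:,1]<110)
n,_,st,ce=cv2.connectedComponentsWithStats(b.astype(np.uint8))
for i in range(1,n):
    if st[i][4]>40: print(st[i],ce[i][::-1], back(c,ce[i][::-1],.088)[:2],back(c,ce[i][::-1],.06)[:2])
print(r.get_state()['tool_pos'])
E
```

```text
clock: 14.45
tool_pos: [0.5023, 0.3446, 0.2889]
eef_rot: [-0.055, 0.998, -0.0, 0.0]
contact_force: [0.2, 0.0, 0.7]
opening: 0.697
clock: 15.28
tool_pos: [0.5019, 0.3428, 0.2244]
eef_rot: [0.379, 0.925, -0.001, -0.0]
contact_force: [0.3, 0.9, -0.0]
opening: 0.701
rack [(array([183., 289.]), 0.65, array([0.511, 0.345]))]
rack_fin [(array([190., 292.]), 0.7, array([0.509, 0.351]))]
rack_grip [(array([ 89., 285.]), 0.63, array([0.424, 0.423])), (array([ 56., 173.]), 0.63, array([0.312, 0.358]))]
amber_bottle [(array([204., 185.]), 0.57, array([0.431, 0.219]))]
[158  40  26  32  95] [ 53.116 172.147] [0.326 0.364] [0.316 0.361]
[346 134  17  36  90] [149.178 350.578] [0.518 0.428] [0.524 0.431]
[  2 210  14  14  75] [215.4   8.6] [0.3 0.1] [0.287 0.074]
[ 276  257   70   50 2942] [281.896 309.461] [0.602 0.29 ] [0.615 0.281]
[0.502 0.343 0.225]
```

View pics/w9.png

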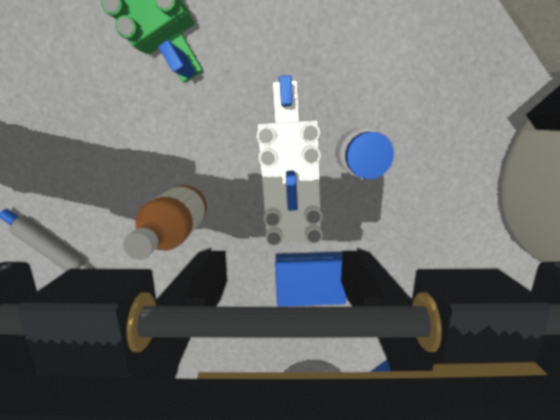

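```bash
python3 - <<'E'
from h import *
c=snap('wrist')
f=[back(c,p,.088)[:2] for p in ((175,291),(196,291.5))]; print('fin top ends',f)
g=[back(c,p,.060)[:2] for p in ((77,286),(84,286))]; print('grip',g)
f=[back(c,p,.046)[:2] for p in ((123,258.5),(121,318),(183,263),(183,320))]; print('body top',f,np.mean(f[:2],0))
m=np.mean(f[:2],0);m2=np.mean(f[2:],0);d=m-m2;print(np.degrees(np.arctan2(d[1],d[0])), m-.075*d/np.linalg.norm(d))
M=R.from_quat(r.get_state()['eef_rot']).as_matrix(); print('toolx ang',np.degrees(np.arctan2(M[1,0],M[0,0])))
E
```

```text
fin top ends [array([0.494, 0.364]), array([0.511, 0.348])]
grip [array([0.418, 0.431]), array([0.423, 0.427])]
body top [array([0.429, 0.375]), array([0.476, 0.426]), array([0.483, 0.329]), array([0.532, 0.379])] [0.453 0.401]
139.12065292603617 [0.51  0.352]
toolx ang 135.6358737919696
```

```bash
python3 -m jog '[{"translation":[0.03,0.25,0.4],"twist":0,"claw":70},{"translation":[0,0,0.8],"twist":-0.4,"claw":70},{"translation":[0,0,0.8],"twist":0,"claw":70},{"translation":[0,0,0.8],"twist":0,"claw":70},{"translation":[0,0,0.8],"twist":0,"claw":70},{"translation":[0,0,0.6],"twist":0,"claw":70},{"translation":[0,0,0.2],"twist":0,"claw":70},{"translation":[0,0,0],"twist":0,"claw":70}]' 
python3 -m jog '[{"translation":[0,0,0.2],"twist":0,"claw":70},{"translation":[0,0,0.2],"twist":0,"claw":70},{"translation":[0,0,0.2],"twist":0,"claw":70},{"translation":[0,0,0.1],"twist":0,"claw":70},{"translation":[0,0,0],"twist":0,"claw":70}]' 
python3 - <<'E'
from h import *
c=snap('wrist','w10.png');print(r.get_state()['contact_force'])
E
```

```text
clock: 16.25
tool_pos: [0.5072, 0.3503, 0.0474]
eef_rot: [0.358, 0.934, -0.002, -0.001]
contact_force: [-0.6, 0.1, 0.5]
opening: 0.703
clock: 16.67
tool_pos: [0.508, 0.3509, 0.0207]
eef_rot: [0.359, 0.934, -0.0, -0.0]
contact_force: [0.2, 0.8, -0.5]
opening: 0.703
[ 0.384 -0.578  0.595]
```

```bash
python3 -m jog '[{"translation":[0,0,0.04],"twist":0,"claw":0},{"translation":[0,0,0],"twist":0,"claw":0},{"translation":[0,0,0],"twist":0,"claw":0},{"translation":[0,0,0],"twist":0,"claw":0},{"translation":[0,0,0],"twist":0,"claw":0},{"translation":[0,0,0],"twist":0,"claw":0},{"translation":[0,0,0],"twist":0,"claw":0},{"translation":[0,0,0],"twist":0,"claw":0},{"translation":[0,0,0],"twist":0,"claw":0},{"translation":[0,0,0],"twist":0,"claw":0},{"translation":[0,0,0],"twist":0,"claw":0}]' 35
python3 -m jog '[{"translation":[0,0,-0.1],"twist":0,"claw":0},{"translation":[0,0,-0.2],"twist":0,"claw":0},{"translation":[0,0,-0.2],"twist":0,"claw":0},{"translation":[0,0,0],"twist":0,"claw":0},{"translation":[0,0,0],"twist":0,"claw":0}]' 
python3 - <<'E'
from h import *
c=snap('wrist','w11.png');print(r.get_state()['contact_force'],r.get_state()['moment'],r.get_state()['tool_pos'])
E
```

```text
clock: 17.63
tool_pos: [0.5082, 0.351, 0.0193]
eef_rot: [0.359, 0.933, -0.0, -0.0]
contact_force: [0.3, -0.6, -2.9]
opening: 0.131
clock: 18.05
tool_pos: [0.5091, 0.3517, 0.0407]
eef_rot: [0.359, 0.933, 0.001, 0.001]
contact_force: [-0.9, -0.1, -3.9]
opening: 0.132
[ 0.109 -0.561 -3.483] [-0.029  0.033  0.031] [0.509 0.351 0.04 ]
```

View pics/w11.png

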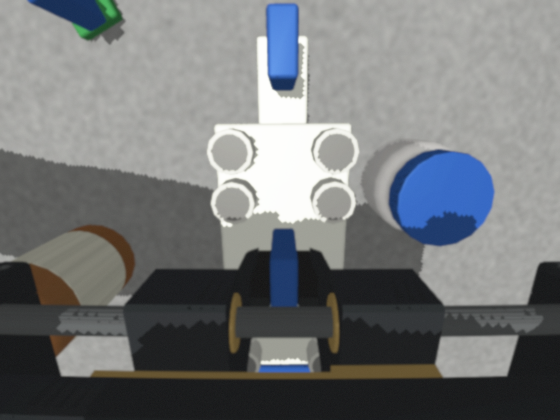

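```bash
python3 - <<'E'
from h import *
c=snap('wrist'); st=r.get_state(); M=R.from_quat(st['eef_rot']).as_matrix()
for n,p,z in (('front L',(125,216),.068),('front R',(125,351),.068),('grip top front',(8,283),.082),('grip top back',(84,283),.082)):
    print(n,M.T@(back(c,p,z)-st['tool_pos']))
E
python3 -m jog '[{"translation":[0,0,-0.2],"twist":0,"claw":0},{"translation":[0,0,-0.4],"twist":0,"claw":0},{"translation":[0,0,-0.5],"twist":0,"claw":0},{"translation":[0,0,-0.5],"twist":0,"claw":0},{"translation":[0,0,-0.5],"twist":0,"claw":0},{"translation":[0,0,-0.5],"twist":0,"claw":0},{"translation":[0,0,-0.5],"twist":0,"claw":0},{"translation":[0,0,-0.5],"twist":0,"claw":0},{"translation":[0,0,-0.4],"twist":0,"claw":0},{"translation":[0,0,-0.2],"twist":0.3,"claw":0},{"translation":[0,0,0],"twist":0.6,"claw":0},{"translation":[0,0,0],"twist":0.8,"claw":0},{"translation":[0,0,0],"twist":0.8,"claw":0},{"translation":[0,0,0],"twist":0.9,"claw":0},{"translation":[0,0,0],"twist":0.9,"claw":0},{"translation":[0,0,0],"twist":0.9,"claw":0},{"translation":[0,0,0],"twist":0.9,"claw":0},{"translation":[0,0,0],"twist":0.6,"claw":0},{"translation":[0,0,0],"twist":0.3,"claw":0},{"translation":[0,0,0],"twist":0,"claw":0}]' 35
python3 - <<'E'
from h import *
plan([.507,-.083,.21],6.3)
E
```

```text
front L [ 0.073 -0.033 -0.028]
front R [ 0.074  0.035 -0.028]
grip top front [ 0.12   0.001 -0.042]
grip top back [ 0.091  0.001 -0.042]
clock: 19.82
tool_pos: [0.5078, 0.351, 0.2073]
eef_rot: [0.67, 0.743, -0.001, -0.0]
contact_force: [-1.3, -0.3, -2.9]
opening: 0.132
plan [-10.79   -1.141  -0.061] twist -0.062301838849722437 q7 -0.4793461780803129 jaw 5.926188966901669 t 19.8167
```

```bash
python3 -m jog '[{"translation":[-0.2,-0.02,0],"twist":-0.06,"claw":0},{"translation":[-0.35,-0.03,0],"twist":0,"claw":0},{"translation":[-0.5,-0.053,0],"twist":0,"claw":0},{"translation":[-0.5,-0.053,0],"twist":0,"claw":0},{"translation":[-0.5,-0.053,0],"twist":0,"claw":0},{"translation":[-0.5,-0.053,0],"twist":0,"claw":0},{"translation":[-0.5,-0.053,0],"twist":0,"claw":0},{"translation":[-0.5,-0.053,0],"twist":0,"claw":0},{"translation":[-0.5,-0.053,0],"twist":0,"claw":0},{"translation":[-0.5,-0.053,0],"twist":0,"claw":0},{"translation":[-0.5,-0.053,0],"twist":0,"claw":0},{"translation":[-0.5,-0.053,0],"twist":0,"claw":0},{"translation":[-0.5,-0.053,0],"twist":0,"claw":0},{"translation":[-0.5,-0.053,0],"twist":0,"claw":0},{"translation":[-0.5,-0.053,0],"twist":0,"claw":0},{"translation":[-0.5,-0.053,0],"twist":0,"claw":0},{"translation":[-0.5,-0.053,0],"twist":0,"claw":0},{"translation":[-0.5,-0.053,0],"twist":0,"claw":0},{"translation":[-0.5,-0.053,0],"twist":0,"claw":0},{"translation":[-0.5,-0.053,0],"twist":0,"claw":0}]' 35
python3 -m jog '[{"translation":[-0.5,-0.05,0],"twist":0,"claw":0},{"translation":[-0.4,-0.04,0],"twist":0,"claw":0},{"translation":[-0.25,-0.03,0],"twist":0,"claw":0},{"translation":[-0.1,-0.01,0],"twist":0,"claw":0},{"translation":[0,0,0],"twist":0,"claw":0},{"translation":[0,0,0],"twist":0,"claw":0}]' 
python3 - <<'E'
from h import *
plan([.507,-.083,.033],6.3)
c=spots('top',dict(rack_fin=.24,rack_grip=.235),'t12.png')
E
```

```text
clock: 21.48
tool_pos: [0.5095, -0.0357, 0.2079]
eef_rot: [0.667, 0.745, -0.0, 0.0]
contact_force: [0.6, 0.4, -4.5]
opening: 0.131
clock: 21.98
tool_pos: [0.5107, -0.0825, 0.2077]
eef_rot: [0.667, 0.745, 0.0, -0.0]
contact_force: [-0.3, -0.7, -3.8]
opening: 0.133
plan [-0.006 -0.093  4.367] twist 0.011459269582078472 q7 0.23982538881810597 jaw 6.368755617492474 t 21.9833
rack_fin [(array([317., 142.]), 0.91, array([0.253, 0.333])), (array([204., 331.]), 0.59, array([ 0.517, -0.083]))]
rack_grip [(array([278., 160.]), 0.96, array([0.34 , 0.296])), (array([207., 282.]), 0.84, array([0.507, 0.028]))]
```

```bash
python3 -m jog '[{"translation":[0,-0.09,0.3],"twist":0,"claw":0},{"translation":[0,0,0.5],"twist":0,"claw":0},{"translation":[0,0,0.5],"twist":0,"claw":0},{"translation":[0,0,0.5],"twist":0,"claw":0},{"translation":[0,0,0.5],"twist":0,"claw":0},{"translation":[0,0,0.5],"twist":0,"claw":0},{"translation":[0,0,0.5],"twist":0,"claw":0},{"translation":[0,0,0.4],"twist":0,"claw":0},{"translation":[0,0,0.3],"twist":0,"claw":0},{"translation":[0,0,0.2],"twist":0,"claw":0},{"translation":[0,0,0.1],"twist":0,"claw":0},{"translation":[0,0,0],"twist":0,"claw":0},{"translation":[0,0,0],"twist":0,"claw":0}]' 35
python3 -m jog '[{"translation":[0,0,0.06],"twist":0,"claw":0},{"translation":[0,0,0.04],"twist":0,"claw":0},{"translation":[0,0,0],"twist":0,"claw":0}]' 
python3 - <<'E'
from h import *
snap('scene','s13.png');snap('wrist','w13.png');print(r.get_state()['contact_force'])
a=cv2.imread('pics/w13.png'); b=cv2.imread('pics/s13.png')[170:300,140:315]
cv2.imwrite('pics/c13.png',np.hstack([cv2.resize(x,(400,300),interpolation=2) for x in (a,b)]))
E
```

```text
clock: 23.22
tool_pos: [0.5078, -0.0834, 0.036]
eef_rot: [0.667, 0.745, 0.0, 0.0]
contact_force: [0.1, 0.2, -3.6]
opening: 0.132
clock: 23.47
tool_pos: [0.5075, -0.0836, 0.0319]
eef_rot: [0.667, 0.745, 0.0, 0.0]
contact_force: [0.1, -0.2, -3.3]
opening: 0.13
[ 0.317  0.506 -3.072]
```

View pics/c13.png

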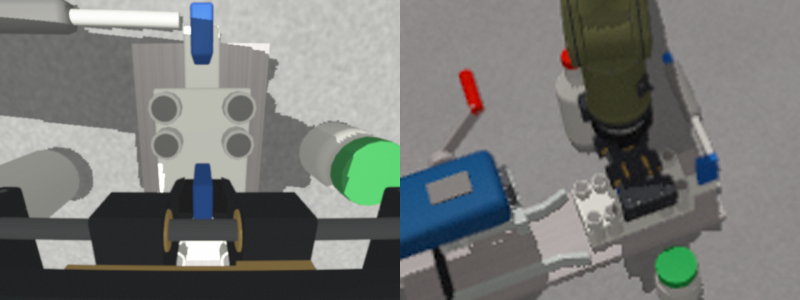

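```bash
python3 - <<'E'
from h import *
c=snap('wrist'); X=np.array([.994,.11]);Y=np.array([-.11,.994]);D=np.array([.528,-.272])
def P(p,z): w=back(c,p,z)[:2]-D; return np.round([w@X*1e3,w@Y*1e3])
a=cv2.imread('pics/w13.png')
for n,p,z in (('pip tip',(26,252),.012),('tray L corner',(60,188),.012),('tray R corner',(60,377),.012),('trayL',(200,222),.012),('grip',(5,281),.072),('grip b',(90,281),.072),('bodyFL',(125,215),.058),('bodyFR',(125,350),.058),('jar',(242,450),.0),('jar lid edge',(240,460),.07)): print(n,P(p,z))
E
```

```text
pip tip [-19. 321.]
tray L corner [-59. 302.]
tray R corner [ 58. 302.]
trayL [-43. 213.]
grip [ -1. 312.]
grip b [ -1. 279.]
bodyFL [-34. 263.]
bodyFR [ 34. 264.]
jar [130. 176.]
jar lid edge [ 93. 206.]
```

```bash
python3 -m jog '[{"translation":[0,0,0.04],"twist":0,"claw":0},{"translation":[0,0,0.03],"twist":0,"claw":0},{"translation":[0,0,0],"twist":0,"claw":0},{"translation":[0,0,0],"twist":0,"claw":0}]' 20
python3 -m jog '[{"translation":[0,0,0],"twist":0,"claw":45},{"translation":[0,0,0],"twist":0,"claw":45},{"translation":[0,0,0],"twist":0,"claw":45},{"translation":[0,0,0],"twist":0,"claw":45},{"translation":[0,0,0],"twist":0,"claw":45},{"translation":[0,0,0],"twist":0,"claw":45},{"translation":[0,0,-0.3],"twist":0,"claw":45},{"translation":[0,0,-0.6],"twist":0,"claw":45},{"translation":[0,0,-0.6],"twist":0,"claw":45},{"translation":[0.5,0,0],"twist":0,"claw":45},{"translation":[0.7,0,0],"twist":0,"claw":45},{"translation":[0.7,0,0],"twist":0,"claw":45},{"translation":[0.57,0,0],"twist":0,"claw":45},{"translation":[0.2,0,0],"twist":0,"claw":45},{"translation":[0,0,0],"twist":0,"claw":45}]'
python3 - <<'E'
from h import *
c=snap('wrist','w14.png'); X=np.array([.994,.11]);Y=np.array([-.11,.994]);D=np.array([.528,-.272])
print((r.get_state()['tool_pos'][:2]-D)@np.array([X,Y]).T)
for k,z in (('rack_grip',.057),):
  for d in r.spot_point(k,'wrist')[:2]:
    w=back(c,d['location'],z)[:2]-D; print(k,d,w@X,w@Y)
E
```

```text
clock: 23.95
tool_pos: [0.5074, -0.0837, 0.0308]
eef_rot: [0.667, 0.745, 0.0, 0.0]
contact_force: [-2.1, 1.0, 17.0]
opening: 0.134
clock: 25.2
tool_pos: [0.4953, 0.025, 0.0887]
eef_rot: [0.665, 0.747, 0.0, -0.001]
contact_force: [-0.3, -1.0, -0.2]
opening: 0.452
[0.    0.296]
rack_grip {'location': [226.2, 284.1], 'confidence': 0.67} 0.0007816560729185513 0.29613703947198716
```

```bash
python3 -m jog '[{"translation":[0,0,0.4],"twist":0,"claw":45},{"translation":[0,0,0.6],"twist":0,"claw":45},{"translation":[0,0,0.5],"twist":0,"claw":45},{"translation":[0,0,0.3],"twist":0,"claw":45},{"translation":[0,0,0.15],"twist":0,"claw":45},{"translation":[0,0,0.1],"twist":0,"claw":45},{"translation":[0,0,0],"twist":0,"claw":45}]'
python3 -m jog '[{"translation":[0,0,0],"twist":0,"claw":0},{"translation":[0,0,0],"twist":0,"claw":0},{"translation":[0,0,0],"twist":0,"claw":0},{"translation":[0,0,0],"twist":0,"claw":0},{"translation":[0,0,0],"twist":0,"claw":0},{"translation":[0,0,0],"twist":0,"claw":0},{"translation":[0,0,0],"twist":0,"claw":0}]' 25
python3 - <<'E'
from h import *
snap('wrist','w15.png'); print(r.get_state()['contact_force'],r.get_state()['moment'])
E
```

```text
clock: 25.88
tool_pos: [0.4955, 0.0212, 0.0065]
eef_rot: [0.668, 0.744, -0.0, 0.0]
contact_force: [0.1, 0.0, -0.5]
opening: 0.451
clock: 26.47
tool_pos: [0.4958, 0.0226, 0.0074]
eef_rot: [0.667, 0.745, 0.0, 0.0]
contact_force: [-0.3, 0.0, 6.9]
opening: 0.158
[-0.668  0.041  4.966] [-0.025  0.174  0.011]
```

```bash
python3 -m jog '[{"translation":[-0.1,0,0],"twist":0,"claw":0},{"translation":[-0.2,0,0],"twist":0,"claw":0},{"translation":[-0.3,0,0],"twist":0,"claw":0},{"translation":[-0.3,0,0],"twist":0,"claw":0},{"translation":[-0.3,0,0],"twist":0,"claw":0},{"translation":[-0.3,0,0],"twist":0,"claw":0},{"translation":[-0.3,0,0],"twist":0,"claw":0}]'
python3 -m jog '[{"translation":[-0.3,0,0],"twist":0,"claw":0},{"translation":[-0.3,0,0],"twist":0,"claw":0},{"translation":[-0.3,0,0],"twist":0,"claw":0},{"translation":[-0.3,0,0],"twist":0,"claw":0},{"translation":[-0.2,0,0],"twist":0,"claw":0}]'
python3 -m jog '[{"translation":[-0.2,0,0],"twist":0,"claw":0},{"translation":[-0.2,0,0],"twist":0,"claw":0},{"translation":[-0.2,0,0],"twist":0,"claw":0},{"translation":[-0.2,0,0],"twist":0,"claw":0},{"translation":[-0.2,0,0],"twist":0,"claw":0},{"translation":[0,0,0],"twist":0,"claw":0}]'
```

```text
clock: 27.1
tool_pos: [0.5032, -0.046, 0.0074]
eef_rot: [0.666, 0.746, 0.001, -0.001]
contact_force: [-1.6, 7.1, 8.3]
opening: 0.156
clock: 27.52
tool_pos: [0.5095, -0.1029, 0.0074]
eef_rot: [0.666, 0.746, 0.001, -0.001]
contact_force: [-1.1, 6.9, 8.8]
opening: 0.157
clock: 28.02
tool_pos: [0.5138, -0.1435, 0.0074]
eef_rot: [0.667, 0.745, 0.001, -0.001]
contact_force: [-1.2, 2.1, 7.3]
opening: 0.154
```

```bash
python3 -m jog '[{"translation":[-0.1,0,0],"twist":0,"claw":0},{"translation":[-0.1,0,0],"twist":0,"claw":0},{"translation":[-0.1,0,0],"twist":0,"claw":0},{"translation":[-0.1,0,0],"twist":0,"claw":0},{"translation":[-0.05,0,0],"twist":0,"claw":0},{"translation":[0,0,0],"twist":0,"claw":0}]'
python3 -m jog '[{"translation":[-0.05,0,0],"twist":0,"claw":0},{"translation":[-0.05,0,0],"twist":0,"claw":0},{"translation":[0,0,0],"twist":0,"claw":0}]'
python3 -m jog '[{"translation":[-0.05,0,0],"twist":0,"claw":0},{"translation":[-0.05,0,0],"twist":0,"claw":0},{"translation":[0,0,0],"twist":0,"claw":0}]'
```

```text
clock: 28.52
tool_pos: [0.5149, -0.1585, 0.0074]
eef_rot: [0.666, 0.746, 0.001, -0.003]
contact_force: [-2.6, 6.7, 10.8]
opening: 0.153
clock: 28.77
tool_pos: [0.5159, -0.1629, 0.0074]
eef_rot: [0.666, 0.746, 0.001, -0.002]
contact_force: [-2.1, 6.9, 8.6]
opening: 0.154
clock: 29.02
tool_pos: [0.5162, -0.1655, 0.0074]
eef_rot: [0.666, 0.746, 0.001, -0.003]
contact_force: [-2.7, 8.3, 10.4]
opening: 0.157
```

```bash
python3 -m jog '[{"translation":[-0.05,0,0],"twist":0,"claw":0},{"translation":[-0.05,0,0],"twist":0,"claw":0},{"translation":[0,0,0],"twist":0,"claw":0}]'
python3 -m jog '[{"translation":[-0.05,0,0],"twist":0,"claw":0},{"translation":[-0.05,0,0],"twist":0,"claw":0},{"translation":[0,0,0],"twist":0,"claw":0}]'
```

```text
clock: 29.27
tool_pos: [0.5161, -0.1655, 0.0073]
eef_rot: [0.665, 0.747, 0.003, -0.005]
contact_force: [-2.4, 15.4, 13.0]
opening: 0.154
clock: 29.52
tool_pos: [0.516, -0.1656, 0.0072]
eef_rot: [0.664, 0.748, 0.004, -0.007]
contact_force: [-4.0, 22.0, 15.8]
opening: 0.153
```

```bash
python3 -m jog '[{"translation":[0.15,0,0],"twist":0,"claw":0},{"translation":[0.1,0,0],"twist":0,"claw":0},{"translation":[0,0,0],"twist":0,"claw":50},{"translation":[0,0,0],"twist":0,"claw":50},{"translation":[0,0,0],"twist":0,"claw":50},{"translation":[0,0,0],"twist":0,"claw":50},{"translation":[0,0,0],"twist":0,"claw":50},{"translation":[0,0,-0.3],"twist":0,"claw":50},{"translation":[0,0,-0.6],"twist":0,"claw":50},{"translation":[0,0,-0.9],"twist":0,"claw":60},{"translation":[0,0,-0.9],"twist":0,"claw":60},{"translation":[0,0,-0.9],"twist":0,"claw":60},{"translation":[0,0,-0.9],"twist":0,"claw":60},{"translation":[0,0,-0.9],"twist":0,"claw":60},{"translation":[0,0,-0.9],"twist":0,"claw":60},{"translation":[0,0,-0.9],"twist":0,"claw":60},{"translation":[0,0,0],"twist":0,"claw":60}]'
python3 -m jog '[{"translation":[0,0,0],"twist":-1,"claw":60},{"translation":[0,0,0],"twist":-1,"claw":60},{"translation":[0,0,0],"twist":-1,"claw":60},{"translation":[0,0,0],"twist":-1,"claw":60},{"translation":[0,0,0],"twist":-1,"claw":60},{"translation":[0,0,0],"twist":-1,"claw":60},{"translation":[0,0,0],"twist":-1,"claw":60},{"translation":[0,0,0],"twist":-1,"claw":60},{"translation":[0,0,0],"twist":-1,"claw":60},{"translation":[0,0,0],"twist":-1,"claw":60},{"translation":[0,0,0],"twist":-1,"claw":60},{"translation":[0,0,0],"twist":-1,"claw":60},{"translation":[0,0,0],"twist":-1,"claw":60},{"translation":[0,0,0],"twist":-1,"claw":60},{"translation":[0,0,0],"twist":-1,"claw":60},{"translation":[0,0,0],"twist":0,"claw":60}]'
python3 - <<'E'
from h import *
plan([.426,-.253,.295],96.3)
c=spots('wrist',dict(rack_fin=.082,rack_grip=.057,lever_knob=.253),'w16.png')
X=np.array([.994,.11]);Y=np.array([-.11,.994]);D=np.array([.528,-.272])
print('expect fin',D,'grip',D+.109*Y,'knob',D-.085*X+.0294*Y)
E
```

```text
clock: 30.93
tool_pos: [0.5204, -0.1697, 0.3027]
eef_rot: [0.667, 0.745, 0.003, 0.006]
contact_force: [0.4, -0.2, 0.9]
opening: 0.598
clock: 32.27
tool_pos: [0.516, -0.1686, 0.2949]
eef_rot: [-0.056, 0.998, -0.0, -0.0]
contact_force: [-0.4, 0.5, -0.2]
opening: 0.601
plan [ 2.474 -1.843 -0.   ] twist 0.026055076585005093 q7 1.6790234747579433 jaw 96.45633045951003 t 32.2667
rack_fin [(array([176., 206.]), 0.93, array([ 0.521, -0.271]))]
rack_grip [(array([177., 287.]), 0.72, array([ 0.516, -0.162])), (array([170., 217.]), 0.39, array([ 0.517, -0.261]))]
lever_knob [(array([110., 184.]), 0.63, array([ 0.442, -0.247]))]
expect fin [ 0.528 -0.272] grip [ 0.516 -0.164] knob [ 0.44  -0.252]
```

```bash
python3 -m jog '[{"translation":[0.62,-0.46,0],"twist":0,"claw":60},{"translation":[0.62,-0.46,0],"twist":0,"claw":60},{"translation":[0.62,-0.46,0],"twist":0,"claw":60},{"translation":[0.61,-0.46,0],"twist":0,"claw":60},{"translation":[0,0,0],"twist":0,"claw":60},{"translation":[0,0,0.5],"twist":0,"claw":60},{"translation":[0,0,0.6],"twist":0,"claw":60},{"translation":[0,0,0.5],"twist":0,"claw":60},{"translation":[0,0,0.4],"twist":0,"claw":60},{"translation":[0,0,0.35],"twist":0,"claw":60},{"translation":[0,0,0],"twist":0,"claw":60}]'
python3 -m jog '[{"translation":[0,0,0],"twist":0,"claw":0},{"translation":[0,0,0],"twist":0,"claw":0},{"translation":[0,0,0],"twist":0,"claw":0},{"translation":[0,0,0],"twist":0,"claw":0},{"translation":[0,0,0],"twist":0,"claw":0},{"translation":[0,0,0],"twist":0,"claw":0},{"translation":[0,0,0],"twist":0,"claw":0},{"translation":[0,0,0],"twist":0,"claw":0}]' 20
```

```text
clock: 33.38
tool_pos: [0.4252, -0.2514, 0.1987]
eef_rot: [-0.055, 0.998, 0.001, -0.002]
contact_force: [-1.0, 0.2, 0.3]
opening: 0.599
clock: 34.05
tool_pos: [0.4268, -0.2522, 0.2013]
eef_rot: [-0.055, 0.998, -0.0, 0.0]
contact_force: [-0.3, 2.0, 4.5]
opening: 0.2
```

```bash
python3 -m jog '[{"translation":[0,0.153,0.164],"twist":0,"claw":0},{"translation":[0,0.153,0.164],"twist":0,"claw":0},{"translation":[0,0.118,0.193],"twist":0,"claw":0},{"translation":[0,0.118,0.193],"twist":0,"claw":0},{"translation":[0,0.078,0.21],"twist":0,"claw":0},{"translation":[0,0.078,0.21],"twist":0,"claw":0}]' 20
python3 -m jog '[{"translation":[0,0.034,0.222],"twist":0,"claw":0},{"translation":[0,0.034,0.222],"twist":0,"claw":0},{"translation":[0,-0.01,0.224],"twist":0,"claw":0},{"translation":[0,-0.01,0.224],"twist":0,"claw":0},{"translation":[0,-0.056,0.22],"twist":0,"claw":0},{"translation":[0,-0.056,0.22],"twist":0,"claw":0},{"translation":[0,-0.03,0.08],"twist":0,"claw":0},{"translation":[0,0,0],"twist":0,"claw":0}]'
```

```text
clock: 34.55
tool_pos: [0.4242, -0.2264, 0.1556]
eef_rot: [-0.055, 0.999, -0.001, 0.001]
contact_force: [0.5, -5.6, 2.7]
opening: 0.192
clock: 35.22
tool_pos: [0.424, -0.227, 0.0977]
eef_rot: [-0.056, 0.998, 0.001, -0.0]
contact_force: [1.7, 3.9, -4.3]
opening: 0.184
```

```bash
python3 -m jog '[{"translation":[0,-0.03,0.1],"twist":0,"claw":0},{"translation":[0,0,0],"twist":0,"claw":0}]'
python3 -m jog '[{"translation":[0,-0.03,0.1],"twist":0,"claw":0},{"translation":[0,0,0],"twist":0,"claw":0},{"translation":[0,0,0],"twist":0,"claw":0}]'
```

```text
clock: 35.38
tool_pos: [0.4241, -0.2281, 0.0943]
eef_rot: [-0.056, 0.998, 0.001, -0.0]
contact_force: [1.2, 4.9, -3.5]
opening: 0.177
clock: 35.63
tool_pos: [0.4243, -0.2282, 0.0914]
eef_rot: [-0.056, 0.998, 0.001, 0.0]
contact_force: [-0.8, 8.0, 6.4]
opening: 0.17
```

```bash
python3 -m jog '[{"translation":[0,0.06,-0.1],"twist":0,"claw":60},{"translation":[0,0,0],"twist":0,"claw":60},{"translation":[0,0,0],"twist":0,"claw":60},{"translation":[0,0,0],"twist":0,"claw":60},{"translation":[0,0,0],"twist":0,"claw":60},{"translation":[0,0,0],"twist":0,"claw":60},{"translation":[0,0,-0.4],"twist":0,"claw":60},{"translation":[0,0,-0.5],"twist":0,"claw":60},{"translation":[0,0,-0.5],"twist":0,"claw":60},{"translation":[0,0,-0.3],"twist":0,"claw":0},{"translation":[0,0,0],"twist":0,"claw":0},{"translation":[0,0,0],"twist":0,"claw":0},{"translation":[0,0,0],"twist":0,"claw":0},{"translation":[0,0,0],"twist":0,"claw":0},{"translation":[0,0,0],"twist":0,"claw":0},{"translation":[0,0,0],"twist":0,"claw":0},{"translation":[0,0,0],"twist":0,"claw":0},{"translation":[0,0,0],"twist":0,"claw":0}]'
python3 - <<'E'
from h import *
c=snap('wrist','w17.png')
I=cv2.imread('pics/w17.png').astype(int); m=(I[:,:,2]>110)&(I[:,:,1]<60); m[:, :240]=0; m[:,340:]=0
ys,xs=np.nonzero(m); print(ys.min(),xs.min(),xs.max())
X=np.array([.994,.11,0]);Y=np.array([-.11,.994,0]);D=np.array([.528,-.272,0])
for a in (0,.1,.2): print(a,proj(c,D-.116*X+(-.03+.09*np.cos(a-.35))*Y+np.array([0,0,.185+.09*np.sin(a-.35)])))
print(r.spot_point('lever_knob','wrist')[:1]); print(r.get_state()['opening'],r.get_state()['tool_pos'])
E
```

```text
clock: 37.13
tool_pos: [0.4238, -0.2282, 0.1627]
eef_rot: [-0.055, 0.998, 0.0, -0.0]
contact_force: [0.3, 1.4, -1.2]
opening: 0.003
205 271 296
0 [210.242 280.867]
0.1 [213.997 284.917]
0.2 [218.199 287.913]
[{'location': [254.9, 287.2], 'confidence': 0.93}]
0.005596624842010225 [ 0.424 -0.228  0.163]
```

```bash
python3 -m jog '[{"translation":[0,0,0.3],"twist":0,"claw":0},{"translation":[0,0,0.3],"twist":0,"claw":0},{"translation":[0,0,0.15],"twist":0,"claw":0},{"translation":[0,0,0.05],"twist":0,"claw":0},{"translation":[0,0,0],"twist":0,"claw":0}]'
python3 -m jog '[{"translation":[0,0,0.08],"twist":0,"claw":0},{"translation":[0,0,0],"twist":0,"claw":0}]'
python3 -m jog '[{"translation":[0,0,0.05],"twist":0,"claw":0},{"translation":[0,0,0],"twist":0,"claw":0}]'
```

```text
clock: 37.65
tool_pos: [0.4237, -0.2282, 0.1307]
eef_rot: [-0.055, 0.998, 0.0, -0.0]
contact_force: [0.8, -0.5, -0.1]
opening: 0.007
clock: 37.82
tool_pos: [0.4241, -0.2284, 0.1278]
eef_rot: [-0.055, 0.998, -0.0, 0.0]
contact_force: [0.7, -0.3, -0.4]
opening: 0.006
clock: 37.98
tool_pos: [0.4243, -0.2285, 0.1261]
eef_rot: [-0.055, 0.998, -0.0, 0.0]
contact_force: [0.8, 0.0, 2.2]
opening: 0.003
```

```bash
python3 -m jog '[{"translation":[0,0,0.05],"twist":0,"claw":0},{"translation":[0,0,0],"twist":0,"claw":0}]'
python3 -m jog '[{"translation":[0,0,-0.4],"twist":0,"claw":0},{"translation":[0,0,-0.8],"twist":0,"claw":0},{"translation":[0,0,-0.9],"twist":0,"claw":0},{"translation":[0,0,-0.9],"twist":0,"claw":0},{"translation":[0,0,-0.9],"twist":0,"claw":0},{"translation":[0,0.9,0],"twist":0,"claw":0},{"translation":[0,0.9,0],"twist":0,"claw":0},{"translation":[0,0.9,0],"twist":0,"claw":0},{"translation":[0,0.9,0],"twist":0,"claw":0},{"translation":[0,0.9,0],"twist":0,"claw":0},{"translation":[0,0,0],"twist":0,"claw":0}]'
python3 - <<'E'
from h import *
Z=dict(rack_fin=.082,rack_grip=.057,lever_knob=.154,wash_bottle=0,green_jar=0,pipette=0,amber_bottle=0,blue_jar=0,slide_box=0)
for n in ('top','wrist','scene'): print(n); spots(n,Z if n!='wrist' else {k:Z[k] for k in list(Z)[:3]},n+'18.png')
def diff(n):
    a=cv2.imread(f'pics/{n}0.png').astype(int);b=cv2.imread(f'pics/{n}18.png').astype(int)
    return (abs(a-b).sum(2)>90)
d=diff('top'); print('top change cols/rows of bystanders:')
for nm,(r0,r1,c0,c1) in dict(amber=(222,252,192,225),bluejar=(182,208,114,146),box=(143,190,172,220),green=(150,182,298,330),wash=(258,292,322,356),pip=(222,310,268,290)).items(): print(nm,d[r0:r1,c0:c1].mean())
E
```

```text
clock: 38.15
tool_pos: [0.4245, -0.2286, 0.1255]
eef_rot: [-0.055, 0.998, -0.001, 0.001]
contact_force: [-4.2, 1.3, 18.6]
opening: 0.001
clock: 39.07
tool_pos: [0.4034, -0.0424, 0.2805]
eef_rot: [-0.061, 0.998, 0.001, 0.001]
contact_force: [-1.7, -0.2, -0.5]
opening: 0.004
top
rack_fin [(array([208., 392.]), 0.88, array([ 0.525, -0.265])), (array([317., 141.]), 0.86, array([0.222, 0.385]))]
rack_grip [(array([280., 160.]), 0.92, array([0.318, 0.342])), (array([207., 354.]), 0.62, array([ 0.526, -0.169]))]
lever_knob [(array([240., 387.]), 0.61, array([ 0.44 , -0.233]))]
wash_bottle []
green_jar [(array([168., 312.]), 0.94, array([ 0.641, -0.059])), (array([209., 384.]), 0.44, array([ 0.528, -0.264]))]
pipette []
amber_bottle [(array([238., 208.]), 0.67, array([0.435, 0.226]))]
blue_jar [(array([195., 137.]), 0.74, array([0.55 , 0.434]))]
slide_box [(array([167., 196.]), 0.83, array([0.633, 0.268]))]
wrist
rack_fin [(array([250., 114.]), 0.75, array([ 0.524, -0.273]))]
rack_grip [(array([246., 202.]), 0.77, array([ 0.517, -0.157]))]
lever_knob [(array([210., 120.]), 0.76, array([ 0.43
[... 410 characters left out ...]
6, array([ 0.342, -0.128]))]
green_jar [(array([295., 260.]), 0.62, array([ 0.635, -0.062])), (array([268., 179.]), 0.18, array([ 0.472, -0.286]))]
pipette [(array([220., 266.]), 0.84, array([0.37 , 0.031]))]
amber_bottle [(array([220., 325.]), 0.77, array([0.428, 0.222])), (array([266., 194.]), 0.36, array([ 0.478, -0.241]))]
blue_jar [(array([232., 396.]), 0.81, array([0.545, 0.433])), (array([262., 247.]), 0.67, array([ 0.511, -0.074]))]
slide_box [(array([266., 359.]), 0.57, array([0.631, 0.261])), (array([295., 261.]), 0.34, array([ 0.636, -0.06 ]))]
top change cols/rows of bystanders:
amber 0.0
bluejar 0.0
box 0.02304964539007092
green 0.0
wash 0.7716262975778547
pip 0.4777892561983471
```

```bash
python3 -c "
from plant import r
print(r.finish_job(), r.get_state()['clock'])"
```

```text
the job is handed in; nothing more can be done
the job is handed in; nothing more can be done
```

The job is done and handed in at about 40 s on the robot's clock. The lever went fully up and the rack was set on the tray end with its grip outward. I then took it by the end grip and slid it home, swung the lever fully down again and let go.

**What the last checks showed**
- **Rack home:** it stopped moving while the push force rose to 22 N. The fin and grip were then seen within about 12 mm of the home position by all three cameras.
- **Lever down:** pressing on the knob with shut fingers met the stop at the same height as at the start (TCP z 0.126 m, 18.6 N). I took this, with the rack home, as locked; I did not look at the lock bar itself.
- **Other things on the bench:** the amber bottle, the blue and green jars and the slide box show no change in the top view. The wash bottle and pipette were hidden by the arm there. In the scene view they match the first pictures to within about 13 mm, which is near the detector noise. I did not check the steel bowl again.

**What failed or disagreed**
- **First lever grip missed:** the real fingertips sit about 37 mm behind the reported TCP, so the fingers first closed above the bar. I used the corrected offset for everything after.
- **Lever grip slipped:** near the bottom of the down swing the grip slid on the bar, which is why I added the separate press test.
- **Picture limit reached:** I used all 12 pictures, so from the slide on I went by positions, forces and the networks.

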